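# Lock the quarter-turn knob onto the slow cooker's lid

### The job

The slow cooker's lid knob has been washed and is standing in the little wooden drying stand. Fit it back: gently feel its T-shaped foot through the slot on top of the lid, push it down against the spring, turn it a quarter turn and let it spring up so it is locked crosswise, then let go. Don't press hard on the cooker, and leave the bottle, ramekin, canister and honey dipper where they are.

Things in the scene. Friction and masses are not known exactly. Their poses are not given: they have to be found in the camera images.
- cooker: Small round grey slow cooker, fixed, 236 mm across the rim; origin at the centre of its underside, z up, control panel at +x, side handles to 142 mm at +-y. On its steel lid (165 mm high) stands a square black latch housing 58 x 58 mm with a flat white top. Never press the cooker, lid or housing with more than 40 N.
- slot_nominal (a point): Fixed on the cooker's axis at the height of the white top, 195 mm above the cart; axes as the cooker's. The slot in the white top: 40 mm long (x), 11 mm wide (y), plate 6 mm thick. It is centred at x = 0 here, but the lid is clipped on anywhere within -8 to +8 mm along y, which is NOT measured: feel or look for the slot. The lid does not shift under allowed forces.
- spring_rest (a point): On the cooker's axis inside the housing, 12 mm below the white top: the spring plate's height at rest. It moves only down: 3 N at first touch, 0.5 N more per mm, hard stop 10 mm lower (22 mm below the white top, 8 N). The cavity is 44 x 44 mm.
- locked_height (a point): On the cooker's axis 13 mm below the white top: height of the knob's underside (its origin) when locked. 3 mm corner pads under the plate leave a 18 mm wide groove along y, so the T-foot turns freely only with its underside over 16 mm below the white top; after 90 degrees, either way, the spring lifts it into the groove.
- knob: Loose upright lid knob, about 70 g; origin at the centre of the underside of its steel T-foot, z up. T-foot 30 (x) x 8 (y) x 7 mm high; round shank 8 mm thick; black flange 40 mm across from 24 to 28 mm height. A half turn about z changes nothing. At the start the flange rests on the stand, the foot in its well, origin 6 mm above the cart; raise it 30 mm to clear the stand.
- knob_grip (a point): Centre of the knob's orange grip bar, on its axis 47 mm above its origin; bar 50 mm long (x, parallel to the T-foot) x 14 mm wide (y), from 28 to 66 mm above the origin.
- stand: Wooden drying stand, fixed, 90 x 70 mm, 30 mm high, origin at the centre of its underside; well 34 x 12 mm (long along its x), in which the knob's foot stands.
- squeeze_bottle: Yellow plastic squeeze bottle, 62 mm diameter, 185 mm high, origin at the centre of its underside. Leave it alone.
- ramekin: White ceramic ramekin, 84 mm diameter, 45 mm high, origin at the centre of its underside. Leave it alone.
- canister: Closed aluminium canister, 100 mm diameter, 147 mm high with its lid button, origin at the centre of its underside. Leave it alone.
- dipper: Wooden honey dipper lying on the cart along its own x, 165 mm long, 30 mm thick at the ribbed head (+x end), origin on the cart top under its middle. Leave it alone.
Things that resemble listed ones, but are neither listed nor needed, are in the scene too. What is shaped like the knob but pink or purple is not meant.

How it is judged:
By the outcome, as a careful person would: the job done as asked, in the order asked, and still so for the second after the job is handed in, with the robot touching nothing.
It also fails if it takes over 64 s, if anything falls off the work surface, if the arm or the gripper's body presses on something with over 40 N, if the wrist force passes 120 N, or if a joint passes its speed limit or range.

### The arm

A 6-joint arm with a two-finger parallel gripper is mounted at the origin on the work surface. World frame = base frame: x ahead of the robot, y to its left, z up, the work surface at z = 0. Lengths are in mm, angles in rad, forces in N, time in s.
With the tool pointing down it reaches from about 275 to 975 mm from the base axis. Payload 8.4 kg.
Tool frame: the origin (TCP) lies between the finger pads; the fingertips stand 8 mm ahead of it and the grasp point (between the pads) lies 11 mm behind it; z points along the fingers, y is the direction in which the jaws open and shut (so a half turn about z gives the same grasp; the last joint's range is limited). The gripper opens to 92 mm and grips with 3 to 60 N. Pads are 20 mm wide; open, the fingers measure 128 mm over their backs; the gripper's body (75 mm by 189 mm) begins 69 mm behind the grasp point.
Start: joints at [-1.168, 0.353, 1.633, -0, 1.155, -0.002], TCP at [246.146, -574.491, 222.583] pointing down, gripper open.
Joint ranges: [-2.63, 2.63], [-0.92, 2.1], [0.06, 2.66], [-1.3, 4.44], [0, 2.69], [-3.02, 3.02]. Speed limits (rad/s): [2.22, 2.22, 2.79, 3.14, 3.14, 3.14].

### API

Orientations are given as a unit quaternion [w, x, y, z].
In Python, from cell import get_state, eyes, workorder gives the robot as it stands.
- The arm moves only by the tool apply_moves, never from a script. Its argument "increments" is a list of rows, each an object with "translation": the shift along the tool's x, y, z in m, a list of three; "delta_rot": the turn, a rotation vector about the tool's x, y, z in rad, a list of three. In form: [{"translation": [x, y, z], "delta_rot": [rx, ry, rz]}, ...]. A call has 1 to 12 rows; each row shifts and turns the commanded pose from where the row before left it, along the tool's axes as they then stand; what a row does not reach is not made up. A row lasts 1/8 s, in which the tool goes at most 62.5 mm and 10.7 degrees, less where a joint would pass 70% of its speed; a pose out of reach is approached as far as the arm can. A call with a gripper value outside its range is refused whole. "grip" is the finger opening in m, from 0 to 0.0919, set as the call begins (left out, the last holds). The fingers move at their own pace and stop on an object; the grip force is fixed at half the most. Time passes only in rows, so rows that do not move let the fingers close. It gives the time, the measured TCP pose, the force and the opening at its end, in the units of the state.
- get_state(): the state, without advancing time (a new reading comes with each control period).
- eyes.grab_frame(name): name is "scene" or "top" or "wrist"; returns a dict with "image" (480x640x3 uint8, red, green, blue), "mtx" (3x3 intrinsics, pixels), "k1" (the pictures are not rectified: a ray, as slopes to the right and down, at radius r is drawn at 1 + k1 r^2 times it, then the intrinsics apply), "xyz" and "rotation" of the camera in the world. Camera axes: x right, y down, z forward; pixel columns grow to the right and rows downward; lengths in mm; the calibration is good to about 2 mm. A picture is of the moment at which its call begins. There is no depth.
- workorder.close_job(): hands the job in, once; it reports no verdict.
The state is a dict: "clock": time; "q": joint angles; "qd": joint speeds; "effort": joint torques, N m; "eef_pos": TCP position; "orientation": TCP orientation; "wrist_force": force on the tool from outside, world axes, zero at the start; "wrist_torque": the same for the moment, N m; "finger_gap": finger opening in mm.
Only numpy, scipy, OpenCV 4.12 (cv2) and the standard library are available. Lean on these libraries where they do the work, as an engineer would, in place of code of your own. Each camera call takes 0.05 s, during which the arm holds its last target.

## Working session

There is one attempt and no reset: what is moved stays moved. The work goes in short steps, Python scripts to look and compute and a tool call to move; the robot and the scene stay as the last step left them, time stands still between calls to the robot, and variables do not carry over. Pictures are saved under pics/ and viewed, and the job is handed in when it is done.

Besides the shell and the picture viewer there is one more tool, called after "Request:" as a command line: name --argument value ..., lists and objects as JSON in quotes. apply_moves: Moves the arm, as the interface text tells. Its arguments: {"type":"object","properties":{"increments":{"type":"array","items":{"type":"object","properties":{"translation":{"type":"array","items":{"type":"number"}},"delta_rot":{"type":"array","items":{"type":"number"}}}}},"grip":{"type":"number"}},"required":["increments"]}

```bash
mkdir -p pics; ls; cat > h.py <<'E'
import numpy as np,cv2
from cell import get_state,eyes,workorder
def grab(n,f):
    d=eyes.grab_frame(n); cv2.imwrite('pics/'+f+'.png',d['image'][:,:,::-1]); 
    np.savez('pics/'+f+'.npz',**{k:np.asarray(v) for k,v in d.items()}); return d
def load(f): return dict(np.load('pics/'+f+'.npz'))
def R(d):
    r=np.asarray(d['rotation'])
    if r.shape==(3,3): return r
    from scipy.spatial.transform import Rotation
    return Rotation.from_quat([r[1],r[2],r[3],r[0]]).as_matrix()
def ray(d,u,v):
    k=float(d['k1']); p=cv2.undistortPoints(np.array([[[u,v]]],float),np.asarray(d['mtx'],float),np.array([k,0,0,0,0.]))[0,0]
    return R(d)@np.array([p[0],p[1],1.])
def onz(d,u,v,z):
    w=ray(d,u,v); o=np.asarray(d['xyz'],float); return o+w*(z-o[2])/w[2]
def proj(d,P):
    P=np.atleast_2d(P).astype(float); c=(P-np.asarray(d['xyz']))@R(d)
    s=c[:,:2]/c[:,2:]; s=s*(1+float(d['k1'])*(s**2).sum(1,keepdims=True)); m=np.asarray(d['mtx'])
    return np.c_[s[:,0]*m[0,0]+m[0,2],s[:,1]*m[1,1]+m[1,2]]
E
python3 - <<'E'
from h import *
for n in('scene','top','wrist'):
    d=grab(n,n+'0'); print(n,d['xyz'],d['rotation'],d['mtx'],d['k1'])
print(get_state())
E
```

```text
pics
scene [ 880.66650186 -626.17373597  876.4185603 ] [-0.35578531  0.89896174  0.23530078 -0.09958992] [[468.39580456   0.         318.8066625 ]
 [  0.         468.39580456 232.16924852]
 [  0.           0.           1.        ]] -0.1066628882978446
top [ 417.37187966  -57.83018778 1654.24130938] [ 0.02913892 -0.69664865  0.71654345 -0.01992675] [[614.28940498   0.         323.38311035]
 [  0.         614.28940498 239.20088502]
 [  0.           0.           1.        ]] 0.05477307271296271
wrist [ 319.33517298 -542.53760773  384.29629243] [ 0.11689568  0.82606382 -0.54578073 -0.07795748] [[419.34149705   0.         317.44248215]
 [  0.         419.34149705 235.96002593]
 [  0.           0.           1.        ]] -0.040230319252445336
{'clock': 0.15, 'q': array([-1.16840975e+00,  3.53543889e-01,  1.63392871e+00, -1.10290868e-05,
        1.15517968e+00, -2.40016304e-03]), 'qd': array([-7.01438791e-05, -1.15745078e-03, -7.41644357e-04, -8.53797996e-04,
        1.03513785e-03,  5.15336472e-04]), 'effort': array([ 4.49913441e-04, -5.94207931e+01, -3.34468496e+01,  6.97579700e-02,
        2.04900076e-02, -7.03699925e-05]), 'eef_pos': array([ 245.99905205, -574.17149726,  222.01669426]), 'orientation': array([-5.18248281e-04,  9.79587697e-01,  2.01016575e-01, -1.10196937e-04]), 'wrist_force': array([ 0.15022416, -0.42606393, -0.74456698]), 'wrist_torque': array([-0.02198695,  0.0126044 ,  0.0068245 ]), 'finger_gap': 91.95986815331663}
```

View pics/scene0.png

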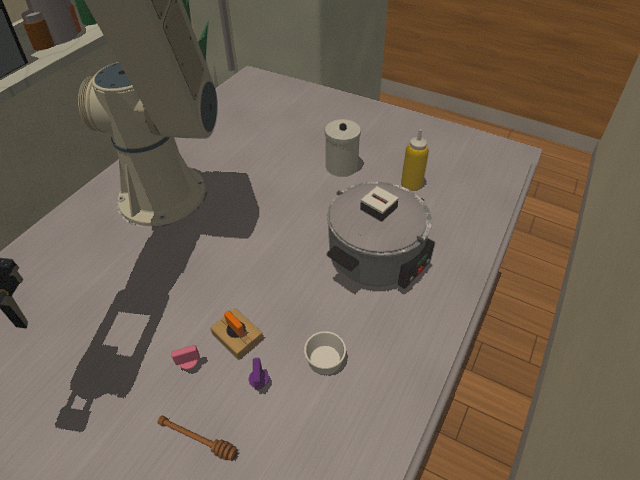

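View pics/top0.png

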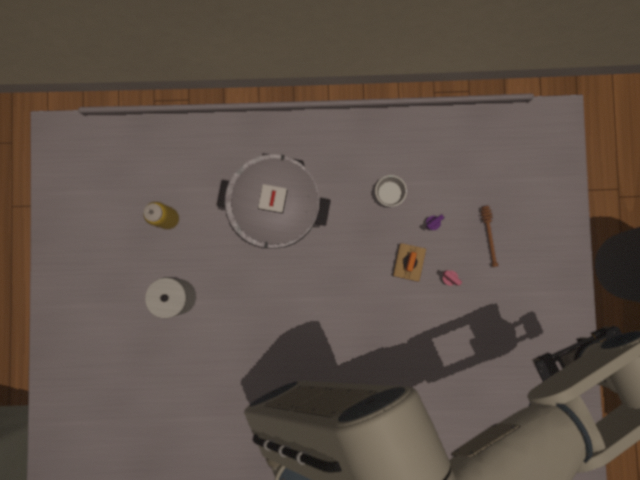

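View pics/wrist0.png

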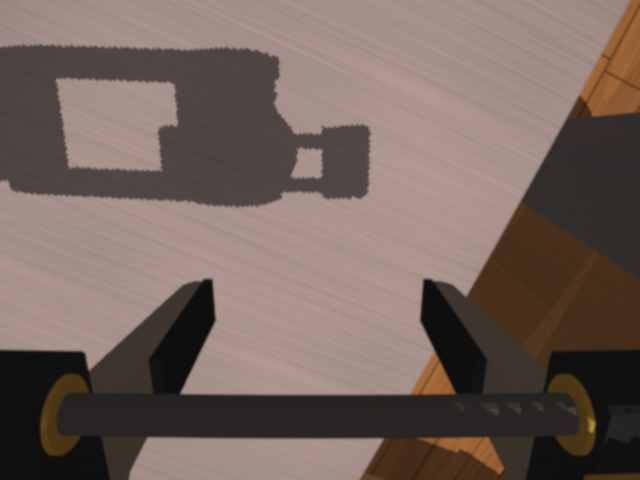

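The scene shows the orange knob in its stand at scene (233,323) / top (412,261). Lookalikes are pink at scene (186,356) / top (450,279) and purple at scene (258,375) / top (433,223). I choose the orange one. The cooker housing is at top (272,198). Next I check a close crop and measure.

```bash
python3 - <<'E'
from h import *
t=load('top0');s=load('scene0')
a=cv2.resize(t['image'][225:305,370:480],None,fx=4,fy=4,interpolation=cv2.INTER_CUBIC)
b=cv2.resize(s['image'][290:390,200:290],None,fx=4,fy=4,interpolation=cv2.INTER_CUBIC)[:320]
c=cv2.resize(t['image'][175:220,250:295],None,fx=6,fy=6,interpolation=cv2.INTER_CUBIC)
out=np.zeros((600,800,3),np.uint8); out[:320,:440]=a; out[:320,440:800]=b; out[325:325+270,:270]=c
c2=cv2.resize(s['image'][180:225,350:410],None,fx=6,fy=6,interpolation=cv2.INTER_CUBIC); out[325:595,300:660]=c2
cv2.imwrite('pics/crop0.png',out[:,:,::-1])
im=t['image'].astype(int)
hsv=cv2.cvtColor(t['image'],cv2.COLOR_RGB2HSV)
m=(hsv[...,1]>200)&(hsv[...,0]<16)&(hsv[...,2]>140); m[:225]=0;m[305:]=0;m[:,:370]=0;m[:,440:]=0
ys,xs=np.nonzero(m);print(len(xs),xs.mean(),ys.mean())
P=np.array([onz(t,x,y,72)[:2] for x,y in zip(xs,ys)]);c=P.mean(0);print(c,cv2.minAreaRect(P.astype(np.float32)))
w,v=np.linalg.eigh(np.cov((P-c).T));print(np.sqrt(w*12),np.degrees(np.arctan2(v[1,1],v[0,1])))
# housing
m=(hsv[...,2]>170)&(hsv[...,1]<60);m[:180]=0;m[218:]=0;m[:,:255]=0;m[:,290:]=0
n,l,st,ce=cv2.connectedComponentsWithStats(m.astype(np.uint8));i=1+np.argmax(st[1:,4]);
ys,xs=np.nonzero(l==i);P=np.array([onz(t,x,y,195)[:2] for x,y in zip(xs,ys)]);print('housing',cv2.minAreaRect(P.astype(np.float32)))
m=(hsv[...,1]>120);m[:185]=0;m[212:]=0;m[:,:262]=0;m[:,283:]=0
ys,xs=np.nonzero(m);P=np.array([onz(t,x,y,195)[:2] for x,y in zip(xs,ys)]);print('slot',len(xs),P.mean(0),cv2.minAreaRect(P.astype(np.float32)))
for p in [(272,200)]: print('cooker',onz(t,*p,165))
for n,p,z in [('stand',(410,262),30),('purple',(433,223),30),('pink',(450,279),30),('ram',(390,191),45),('dip',(490,236),15),('bottle',(154,212),185),('can',(165,297),147)]: print(n,onz(t,*p,z)[:2])
E
```

```text
0 nan nan<stdin>:12: RuntimeWarning: Mean of empty slice.
  ret = ret.dtype.type(ret / rcount)
<stdin>:13: RuntimeWarning: Mean of empty slice.
Traceback (most recent call last):
cv2.error: OpenCV(4.12.0) /io/opencv/modules/imgproc/src/convhull.cpp:143: error: (-215:Assertion failed) total >= 0 && (depth == CV_32F || depth == CV_32S) in function 'convexHull'
```

View pics/crop0.png

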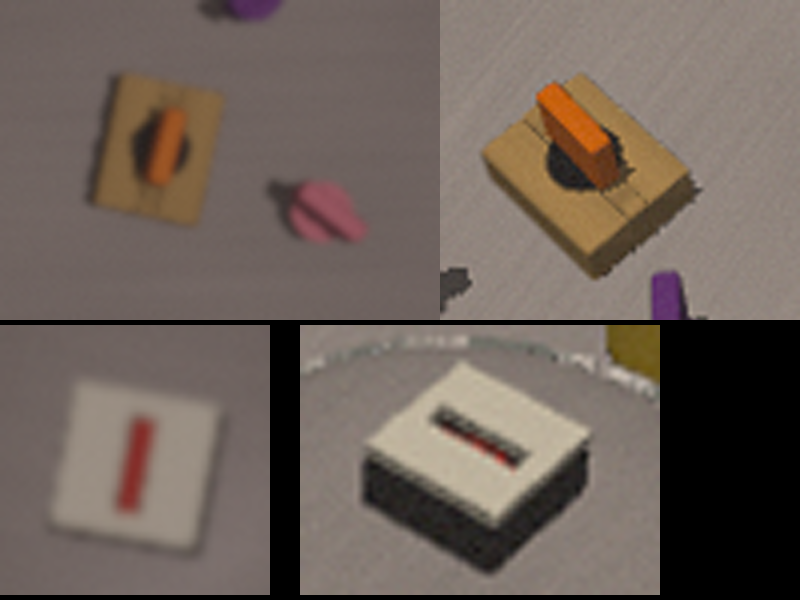

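The crop confirms it: the orange bar stands upright in the wooden stand, and pink and purple are elsewhere. The slot shows red (the spring plate) inside the white top. I'll fix the thresholds and measure.

```bash
python3 - <<'E'
from h import *
t=load('top0')
hsv=cv2.cvtColor(t['image'],cv2.COLOR_RGB2HSV)
print(hsv[261,412],hsv[262,404],hsv[198,272],hsv[198,264],hsv[240,320])
def meas(n,m,box,z):
    x0,x1,y0,y1=box; k=np.zeros(m.shape,np.uint8);k[y0:y1,x0:x1]=m[y0:y1,x0:x1]
    N,l,st,ce=cv2.connectedComponentsWithStats(k);i=1+np.argmax(st[1:,4]);ys,xs=np.nonzero(l==i)
    P=np.array([onz(t,x,y,z)[:2] for x,y in zip(xs,ys)]);c=P.mean(0)
    w,v=np.linalg.eigh(np.cov((P-c).T)); print(n,len(xs),c,np.sqrt(w*12),'ang',np.degrees(np.arctan2(v[1,1],v[0,1])),cv2.minAreaRect(P.astype(np.float32)))
h,s,v=[hsv[...,i].astype(int) for i in range(3)]
meas('knob',(s>185)&(v>100)&(h<20),(395,430,240,285),72)
meas('house',(v>140),(255,292,180,220),195)
meas('slot',(s>100)&((h<10)|(h>170)),(262,283,186,212),189)
meas('stand',(s>85)&(h<25)&(v>60),(385,432,238,288),30)
for n,p,z in [('cookerc',(272,200),165),('purple',(433,223),30),('pink',(450,279),30),('ram',(390,191),45),('dip',(490,236),15),('bottle',(154,212),185),('can',(165,297),147)]: print(n,onz(t,*p,z)[:2])
E
```

```text
[ 12 195 153] [ 9 57 45] [  1 174 132] [ 15  36 154] [  8  35 110]
knob 75 [ 464.69251983 -262.88090344] [11.17374881 43.51877062] ang 163.46433475060886 ((464.8569030761719, -263.1530456542969), (11.626700401306152, 43.574039459228516), 75.37712860107422)
house 441 [622.52078765  80.27434152] [57.19539927 59.04371651] ang 78.7552483948625 ((622.5929565429688, 80.23204040527344), (54.592742919921875, 55.0323371887207), 77.5170669555664)
slot 52 [622.40086752  80.30228044] [ 8.33635852 36.14718725] ang 167.85581148712978 ((622.2255859375, 80.35189056396484), (8.032242774963379, 35.039669036865234), 77.44317626953125)
stand 879 [ 464.1240255  -262.68075968] [72.50487847 90.70986876] ang 163.9176192964855 ((464.2884521484375, -262.28521728515625), (71.68048858642578, 89.30884552001953), 76.09590911865234)
cookerc [620.70518052  82.96166128]
purple [ 565.19952287 -329.17071973]
pink [ 416.3886773  -367.54582288]
ram [ 651.72028036 -217.33542315]
dip [ 527.46680304 -480.57591719]
bottle [596.96466439 365.20553383]
can [392.03160588 351.03835813]
```

Request:
apply_moves --increments '[{"translation": [0.0324,-0.02,0.004],"delta_rot": [0,0,0]},{"translation": [0.0324,-0.02,0.004],"delta_rot": [0,0,0]},{"translation": [0.0324,-0.02,0.004],"delta_rot": [0,0,0]},{"translation": [0.0324,-0.02,0.004],"delta_rot": [0,0,0]},{"translation": [0.0324,-0.02,0.004],"delta_rot": [0,0,0]},{"translation": [0.0324,-0.02,0.004],"delta_rot": [0,0,0]},{"translation": [0.0324,-0.02,0.004],"delta_rot": [0,0,0]},{"translation": [0.0324,-0.02,0.004],"delta_rot": [0,0,0]},{"translation": [0.0324,-0.02,0.004],"delta_rot": [0,0,0]},{"translation": [0.0324,-0.02,0.004],"delta_rot": [0,0,0]}]' --grip 0.0919

```text
clock: 1.4
eef_pos: [465.7, -261.9, 182.4]
orientation: [-0.0, 0.98, 0.201, -0.0]
wrist_force: [0.2, -0.5, 0.6]
finger_gap: 91.7
```

Request:
apply_moves --increments '[{"translation": [0,0,0],"delta_rot": [0,0,0.138]},{"translation": [0,0,0],"delta_rot": [0,0,0.138]},{"translation": [0,0,0],"delta_rot": [0,0,0.138]},{"translation": [0,0,0],"delta_rot": [0,0,0.138]},{"translation": [0,0,0],"delta_rot": [0,0,0.138]},{"translation": [0,0,0],"delta_rot": [0,0,0]}]'

```text
clock: 2.15
eef_pos: [465.1, -263.0, 182.4]
orientation: [-0.0, 0.99, -0.142, -0.0]
wrist_force: [0.3, 0.3, -0.9]
finger_gap: 91.8
```

```bash
cat >> h.py <<'E'
from scipy.spatial.transform import Rotation as Ro
def tool():
    s=get_state();q=s['orientation'];return s,np.asarray(s['eef_pos']),Ro.from_quat([q[1],q[2],q[3],q[0]]).as_matrix()
def rep():
    s,p,M=tool();print('t',round(s['clock'],2),'p',p.round(2),'yawx',np.degrees(np.arctan2(M[1,0],M[0,0])).round(2),'tz',M[:,2].round(4),'F',s['wrist_force'].round(2),'T',s['wrist_torque'].round(3),'gap',round(s['finger_gap'],2),'q6',s['q'][5].round(3));return s,p,M
E
python3 -c "
from h import *
rep();d=grab('wrist','wrist1');print(d['xyz'],proj(d,[[464.7,-262.9,72],[464.7,-262.9,30]]))"
```

```text
t 2.15 p [ 465.08 -262.98  182.44] yawx -16.29 tz [-3.e-04  2.e-04 -1.e+00] F [ 0.34  0.33 -0.91] T [ 0.058  0.047 -0.031] gap 91.8 q6 1.338
[ 541.60790452 -284.55799541  344.74467881] [[319.21432364 236.94435868]
 [319.04747349 221.68920339]]
```

View pics/wrist1.png

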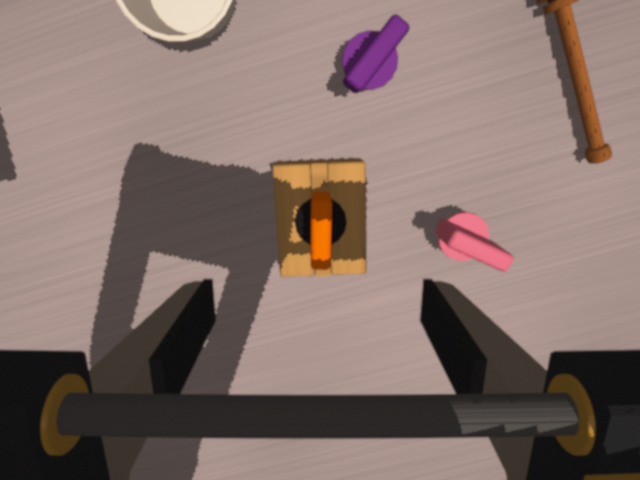

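The wrist view shows the orange bar centred at about (320,232), upright in the image, and agreeing with the top-camera estimate. I descend and grip.

Request:
apply_moves --increments '[{"translation": [0,0,0.03],"delta_rot": [0,0,0]},{"translation": [0,0,0.03],"delta_rot": [0,0,0]},{"translation": [0,0,0.03],"delta_rot": [0,0,0]},{"translation": [0,0,0.02],"delta_rot": [0,0,0]},{"translation": [0,0,0.015],"delta_rot": [0,0,0]},{"translation": [0,0,0.01],"delta_rot": [0,0,0]},{"translation": [0,0,0],"delta_rot": [0,0,0]}]' --grip 0.0919

```text
clock: 3.08
eef_pos: [465.0, -262.9, 47.2]
orientation: [-0.0, 0.99, -0.142, -0.0]
wrist_force: [-0.3, -1.2, -0.7]
finger_gap: 92.0
```

Request:
apply_moves --increments '[{"translation": [0,0,0],"delta_rot": [0,0,0]},{"translation": [0,0,0],"delta_rot": [0,0,0]},{"translation": [0,0,0],"delta_rot": [0,0,0]},{"translation": [0,0,0],"delta_rot": [0,0,0]},{"translation": [0,0,0],"delta_rot": [0,0,0]},{"translation": [0,0,0],"delta_rot": [0,0,0]}]' --grip 0.0

```text
clock: 3.82
eef_pos: [465.2, -263.1, 47.6]
orientation: [0.0, 0.99, -0.142, -0.0]
wrist_force: [0.7, 0.1, -0.8]
finger_gap: 33.8
```

```bash
python3 -c "
from h import *
rep()"
```

```text
t 3.83 p [ 465.19 -263.07   47.58] yawx -16.34 tz [-0.  0. -1.] F [ 0.67  0.08 -0.82] T [ 0.035 -0.017 -0.017] gap 33.81 q6 1.339
```

Request:
apply_moves --increments '[{"translation": [0,0,0],"delta_rot": [0,0,0]},{"translation": [0,0,0],"delta_rot": [0,0,0]},{"translation": [0,0,0],"delta_rot": [0,0,0]},{"translation": [0,0,0],"delta_rot": [0,0,0]},{"translation": [0,0,0],"delta_rot": [0,0,0]}]'

```text
clock: 4.45
eef_pos: [465.1, -263.7, 47.6]
orientation: [0.0, 0.99, -0.142, 0.0]
wrist_force: [-1.4, -5.3, -0.7]
finger_gap: 13.7
```

```bash
python3 -c "
from h import *
rep()"
```

```text
t 4.45 p [ 465.08 -263.71   47.61] yawx -16.31 tz [-1.e-04 -1.e-03 -1.e+00] F [-1.38 -5.33 -0.65] T [-1.061  0.403  0.088] gap 13.66 q6 1.338
```

Request:
apply_moves --increments '[{"translation": [0,0,-0.01],"delta_rot": [0,0,0]},{"translation": [0,0,-0.015],"delta_rot": [0,0,0]},{"translation": [0,0,-0.025],"delta_rot": [0,0,0]},{"translation": [0,0,-0.04],"delta_rot": [0,0,0]},{"translation": [0,0,-0.05],"delta_rot": [0,0,0]},{"translation": [0,0,-0.05],"delta_rot": [0,0,0]},{"translation": [0,0,-0.04],"delta_rot": [0,0,0]},{"translation": [0,0,-0.02],"delta_rot": [0,0,0]},{"translation": [0,0,0],"delta_rot": [0,0,0]}]' --grip 0.0

```text
clock: 5.58
eef_pos: [465.8, -263.2, 298.9]
orientation: [0.0, 0.99, -0.142, 0.001]
wrist_force: [0.3, 0.3, -0.9]
finger_gap: 13.7
```

```bash
python3 -c "
from h import *
s,p,M=rep();grab('wrist','wrist2');print(M.T@(np.array([622.4,80.3,300])-p))"
```

```text
t 5.58 p [ 465.84 -263.18  298.88] yawx -16.34 tz [ 0.0026 -0.001  -1.    ] F [ 0.29  0.28 -0.92] T [0.053 0.033 0.021] gap 13.73 q6 1.339
[  53.58611725 -373.65424666   -1.05217044]
```

View pics/wrist2.png

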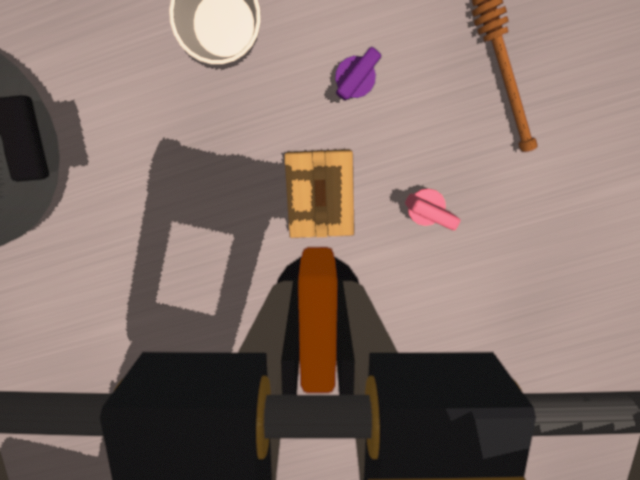

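The knob is held (bar at (318,320)) and the stand is empty. I move beside the slot, 60 mm short in tool x, so that the wrist camera can see it.

Request:
apply_moves --increments '[{"translation": [0,-0.0374,0],"delta_rot": [0,0,0]},{"translation": [0,-0.0374,0],"delta_rot": [0,0,0]},{"translation": [0,-0.0374,0],"delta_rot": [0,0,0]},{"translation": [0,-0.0374,0],"delta_rot": [0,0,0]},{"translation": [0,-0.0374,0],"delta_rot": [0,0,0]},{"translation": [0,-0.0374,0],"delta_rot": [0,0,0]},{"translation": [0,-0.0374,0],"delta_rot": [0,0,0]},{"translation": [0,-0.0374,0],"delta_rot": [0,0,0]},{"translation": [0,-0.0374,0],"delta_rot": [0,0,0]},{"translation": [-0.006,-0.0374,0],"delta_rot": [0,0,0]},{"translation": [0,0,0],"delta_rot": [0,0,-0.073]},{"translation": [0,0,0],"delta_rot": [0,0,0]}]'

```text
clock: 7.12
eef_pos: [563.8, 97.9, 295.7]
orientation: [0.0, 0.994, -0.106, -0.001]
wrist_force: [-0.1, -0.3, -0.8]
finger_gap: 13.7
```

Request:
apply_moves --increments '[{"translation": [0,0,0],"delta_rot": [0,0,0]},{"translation": [0,0,0],"delta_rot": [0,0,0]}]'

```text
clock: 7.38
eef_pos: [564.5, 97.0, 297.2]
orientation: [0.0, 0.994, -0.107, -0.0]
wrist_force: [0.3, 0.7, -1.7]
finger_gap: 13.8
```

```bash
python3 -c "
from h import *
s,p,M=rep();d=grab('wrist','wrist3');grab('scene','scene3');print(proj(d,[622.4,80.3,195]),M.T@(np.array([622.4,80.3,300])-p))"
```

```text
t 7.38 p [564.49  97.03 297.23] yawx -12.25 tz [-5.e-04 -1.e-04 -1.e+00] F [ 0.29  0.75 -1.74] T [ 0.051 -0.037  0.037] gap 13.85 q6 1.952
[[325.59882551 147.07665636]] [60.13581045  4.05795446 -2.79778286]
```

View pics/wrist3.png

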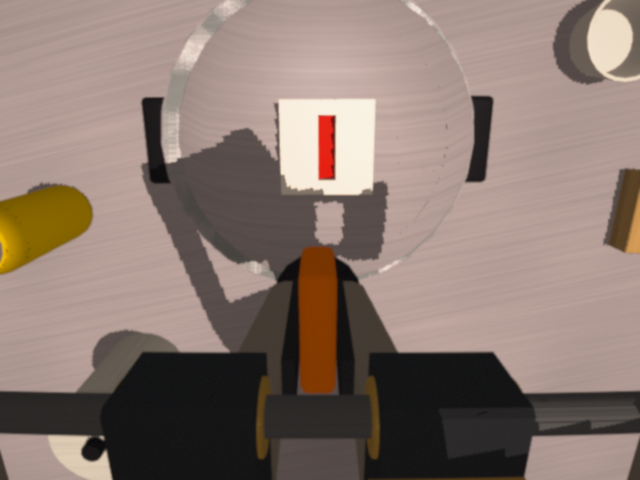

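The wrist view shows the slot at (327,147) and the white top spanning columns 277–376, with a handheld bar centre near column 318. Next I refine the slot in world coordinates.

```bash
python3 - <<'E'
from h import *
d=load('wrist3');s,p,M=rep()
hsv=cv2.cvtColor(d['image'],cv2.COLOR_RGB2HSV);H,S,V=[hsv[...,i].astype(int) for i in range(3)]
def sl(m,box):
    x0,x1,y0,y1=box;k=np.zeros(m.shape,np.uint8);k[y0:y1,x0:x1]=m[y0:y1,x0:x1];return k
red=sl((S>150),(310,345,105,190));wh=sl((S<60)&(V>210),(265,385,90,200))
for n,k,z in(('red+',red,195),('white',wh,195)):
    c=cv2.findContours(k,cv2.RETR_EXTERNAL,cv2.CHAIN_APPROX_NONE)[0];c=max(c,key=cv2.contourArea)[:,0]
    P=np.array([onz(d,x,y,z)[:2] for x,y in c]);r=cv2.minAreaRect(P.astype(np.float32));print(n,c.min(0),c.max(0),r,'tool rel',(M.T@np.r_[np.array(r[0])-p[:2],0])[:2])
# slot (non-white hole) edges per row
for y in range(112,184,6):
    row=wh[y,290:365];z=np.nonzero(row==0)[0]+290;print(y,z.min() if len(z) else None,z.max() if len(z) else None,end='; ')
# orange bar top face
o=sl((S>200)&(H<16)&(V>100),(290,350,240,400))
for y in range(250,392,20):
    z=np.nonzero(o[y])[0];print('bar',y,z.min(),z.max())
# predicted pixel of bar ideal in TCP: bar ends at x±25, y±7, z top = TCP -(66-41.6)
B=np.array([[a,b,-24.4] for a in(-25,25) for b in(-7,7)]);print(proj(d,p+B@M.T).round(1))
E
```

```text
t 7.47 p [564.64  97.12 297.55] yawx -12.22 tz [ 0.  0. -1.] F [-1.31  0.19 -0.32] T [ 0.021 -0.034  0.009] gap 13.84 q6 1.952
red+ [319 116] [333 178] ((622.0355834960938, 80.04088592529297), (8.843483924865723, 37.85744857788086), 77.69916534423828) tool rel [59.71360181  4.540562  ]
white [278  98] [376 194] ((622.0867919921875, 79.61749267578125), (59.13656997680664, 58.62844467163086), 77.68140411376953) tool rel [59.85330008  4.94351181]
112 None None; 118 318 335; 124 318 335; 130 318 335; 136 318 335; 142 318 335; 148 318 335; 154 318 335; 160 318 335; 166 318 335; 172 318 335; 178 318 335; bar 250 304 331
bar 270 300 334
bar 290 299 336
bar 310 300 335
bar 330 300 335
bar 350 300 335
bar 370 301 334
bar 390 304 331
[[301.8 396.1]
 [338.  396.1]
 [299.9 275.7]
 [339.8 275.6]]
```

Request:
apply_moves --increments '[{"translation": [0.02,0.0018,0],"delta_rot": [0,0,0]},{"translation": [0.02,0.0018,0],"delta_rot": [0,0,0]},{"translation": [0.019,0.0017,0],"delta_rot": [0,0,0]},{"translation": [0,0,0.015],"delta_rot": [0,0,0]},{"translation": [0,0,0.015],"delta_rot": [0,0,0]},{"translation": [0,0,0.012],"delta_rot": [0,0,0]},{"translation": [0,0,0.008],"delta_rot": [0,0,0]},{"translation": [0,0,0],"delta_rot": [0,0,0]},{"translation": [0,0,0],"delta_rot": [0,0,0]}]'

```text
clock: 8.6
eef_pos: [621.5, 80.0, 248.1]
orientation: [-0.0, 0.994, -0.106, 0.0]
wrist_force: [0.5, 0.6, -0.9]
finger_gap: 13.6
```

```bash
python3 - <<'E'
from h import *
s,p,M=rep();d=grab('wrist','wrist4');e=grab('scene','scene4')
print(M.T@(np.array([622.06,79.8,236.6])-p))
u,v=proj(e,[622,80,200])[0].astype(int);print(u,v)
c=cv2.resize(e['image'][v-45:v+45,u-50:u+50],None,fx=6,fy=6,interpolation=cv2.INTER_CUBIC);cv2.imwrite('pics/s4c.png',c[:,:,::-1])
E
```

```text
t 8.6 p [621.47  80.   248.06] yawx -12.15 tz [ 8.e-04  1.e-04 -1.e+00] F [ 0.46  0.62 -0.92] T [-0.009 -0.016  0.054] gap 13.64 q6 1.909
[ 0.61393535  0.07748138 11.46354895]
380 196
```

View pics/s4c.png

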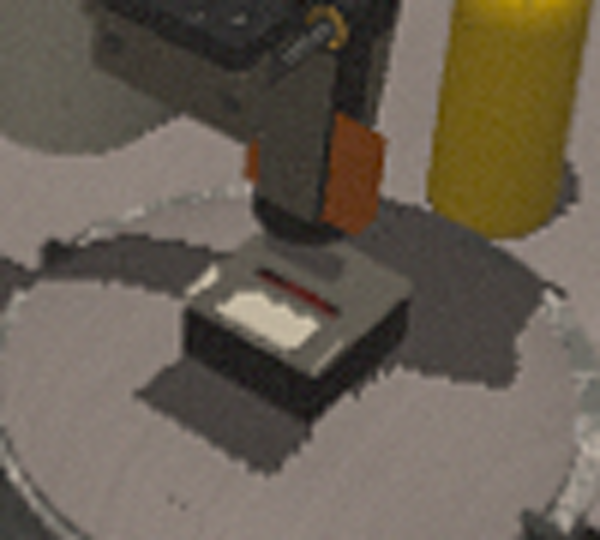

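View pics/wrist4.png

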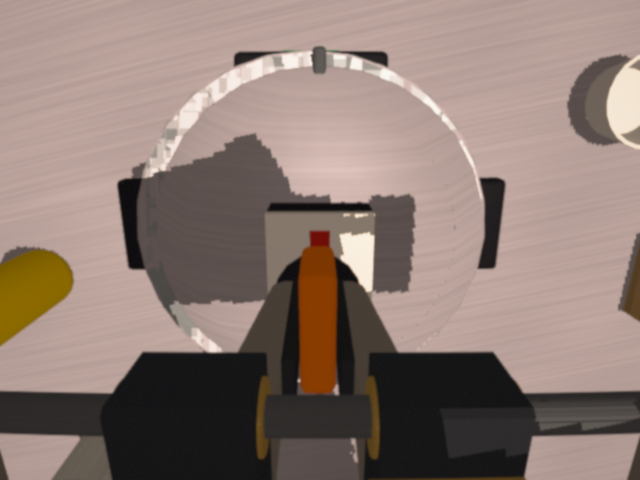

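Scene crop: the foot hovers directly over the slot at crop (298,293). The wrist view has the slot at columns 310–329, which puts it about 0.8 mm further along tool y than the knob. I shift by that and feel downward.

Request:
apply_moves --increments '[{"translation": [0.0005,0.0008,0.004],"delta_rot": [0,0,0]},{"translation": [0,0,0.004],"delta_rot": [0,0,0]},{"translation": [0,0,0.002],"delta_rot": [0,0,0]},{"translation": [0,0,0.001],"delta_rot": [0,0,0]},{"translation": [0,0,0.001],"delta_rot": [0,0,0]},{"translation": [0,0,0.001],"delta_rot": [0,0,0]},{"translation": [0,0,0],"delta_rot": [0,0,0]}]'

```text
clock: 9.57
eef_pos: [621.5, 79.0, 234.5]
orientation: [-0.0, 0.994, -0.106, -0.0]
wrist_force: [0.3, 0.3, -1.1]
finger_gap: 13.9
```

```bash
python3 -c "
from h import *
rep()"
```

```text
t 9.57 p [621.52  79.03 234.51] yawx -12.16 tz [-1.e-04  0.e+00 -1.e+00] F [ 0.29  0.28 -1.09] T [ 0.029  0.015 -0.027] gap 13.88 q6 1.907
```

Request:
apply_moves --increments '[{"translation": [0,0,0.001],"delta_rot": [0,0,0]},{"translation": [0,0,0.001],"delta_rot": [0,0,0]},{"translation": [0,0,0.001],"delta_rot": [0,0,0]},{"translation": [0,0,0],"delta_rot": [0,0,0]}]'

```text
clock: 10.07
eef_pos: [621.5, 79.0, 231.4]
orientation: [0.0, 0.994, -0.106, -0.0]
wrist_force: [-0.1, -0.4, -0.6]
finger_gap: 13.6
```

```bash
python3 -c "
from h import *
rep()"
```

```text
t 10.07 p [621.46  79.01 231.45] yawx -12.16 tz [-2.e-04 -0.e+00 -1.e+00] F [-0.13 -0.41 -0.64] T [-0.018  0.04   0.024] gap 13.63 q6 1.907
```

The foot is in the slot, with no contact 5 mm below the top. I continue to the spring.

Request:
apply_moves --increments '[{"translation": [0,0,0.001],"delta_rot": [0,0,0]},{"translation": [0,0,0.001],"delta_rot": [0,0,0]},{"translation": [0,0,0.001],"delta_rot": [0,0,0]},{"translation": [0,0,0.001],"delta_rot": [0,0,0]},{"translation": [0,0,0.001],"delta_rot": [0,0,0]},{"translation": [0,0,0.001],"delta_rot": [0,0,0]},{"translation": [0,0,0.001],"delta_rot": [0,0,0]},{"translation": [0,0,0.001],"delta_rot": [0,0,0]},{"translation": [0,0,0],"delta_rot": [0,0,0]}]'

```text
clock: 11.2
eef_pos: [621.6, 79.0, 223.8]
orientation: [-0.0, 0.994, -0.106, 0.0]
wrist_force: [-0.3, -0.3, 2.5]
finger_gap: 13.9
```

```bash
python3 -c "
from h import *
rep()"
```

```text
t 11.2 p [621.59  79.03 223.79] yawx -12.16 tz [ 2.e-04  0.e+00 -1.e+00] F [-0.32 -0.33  2.53] T [ 0.029  0.183 -0.06 ] gap 13.88 q6 1.907
```

Request:
apply_moves --increments '[{"translation": [0,0,0.001],"delta_rot": [0,0,0]},{"translation": [0,0,0.001],"delta_rot": [0,0,0]},{"translation": [0,0,0.001],"delta_rot": [0,0,0]},{"translation": [0,0,0.001],"delta_rot": [0,0,0]},{"translation": [0,0,0.001],"delta_rot": [0,0,0]},{"translation": [0,0,0.001],"delta_rot": [0,0,0]},{"translation": [0,0,0],"delta_rot": [0,0,0]},{"translation": [0,0,0],"delta_rot": [0,0,0]}]'

```text
clock: 12.2
eef_pos: [621.6, 79.0, 217.8]
orientation: [-0.0, 0.994, -0.106, 0.0]
wrist_force: [-1.8, 1.2, 5.5]
finger_gap: 13.7
```

```bash
python3 -c "
from h import *
rep()"
```

```text
t 12.2 p [621.64  79.03 217.75] yawx -12.16 tz [ 3.e-04  0.e+00 -1.e+00] F [-1.77  1.19  5.5 ] T [-0.022  0.441 -0.03 ] gap 13.75 q6 1.907
```

Request:
apply_moves --increments '[{"translation": [0,0,0],"delta_rot": [0,0,-0.1]},{"translation": [0,0,0],"delta_rot": [0,0,-0.1]},{"translation": [0,0,0],"delta_rot": [0,0,-0.1]},{"translation": [0,0,0],"delta_rot": [0,0,-0.1]},{"translation": [0,0,0],"delta_rot": [0,0,0]}]'

```text
clock: 12.82
eef_pos: [622.2, 79.2, 218.0]
orientation: [-0.0, 0.996, 0.094, 0.001]
wrist_force: [0.1, 0.9, 5.7]
finger_gap: 13.8
```

```bash
python3 -c "
from h import *
rep()"
```

```text
t 12.82 p [622.19  79.16 217.95] yawx 10.84 tz [ 1.5e-03  2.0e-04 -1.0e+00] F [0.09 0.91 5.66] T [0.005 0.101 0.037] gap 13.83 q6 1.506
```

It turns freely with low torque, so I finish the quarter turn (1.17 rad left).

Request:
apply_moves --increments '[{"translation": [0,0,0],"delta_rot": [0,0,-0.13]},{"translation": [0,0,0],"delta_rot": [0,0,-0.13]},{"translation": [0,0,0],"delta_rot": [0,0,-0.13]},{"translation": [0,0,0],"delta_rot": [0,0,-0.13]},{"translation": [0,0,0],"delta_rot": [0,0,-0.13]},{"translation": [0,0,0],"delta_rot": [0,0,-0.13]},{"translation": [0,0,0],"delta_rot": [0,0,-0.13]},{"translation": [0,0,0],"delta_rot": [0,0,-0.13]},{"translation": [0,0,0],"delta_rot": [0,0,-0.13]},{"translation": [0,0,0],"delta_rot": [0,0,0]},{"translation": [0,0,0],"delta_rot": [0,0,0]}]'

```text
clock: 14.2
eef_pos: [622.2, 79.1, 218.0]
orientation: [0.0, 0.778, 0.628, 0.001]
wrist_force: [0.8, -0.5, 5.0]
finger_gap: 13.9
```

```bash
python3 -c "
from h import *
rep()"
```

```text
t 14.2 p [622.21  79.13 217.95] yawx 77.8 tz [ 1.5e-03  2.0e-04 -1.0e+00] F [ 0.8  -0.46  4.99] T [-0.036 -0.032  0.04 ] gap 13.87 q6 0.337
```

The yaw is 77.8°, which is crosswise. I raise gently with the spring towards the locked height (TCP about 223.6).

Request:
apply_moves --increments '[{"translation": [0,0,-0.001],"delta_rot": [0,0,0]},{"translation": [0,0,-0.001],"delta_rot": [0,0,0]},{"translation": [0,0,-0.001],"delta_rot": [0,0,0]},{"translation": [0,0,-0.001],"delta_rot": [0,0,0]},{"translation": [0,0,-0.001],"delta_rot": [0,0,0]},{"translation": [0,0,0],"delta_rot": [0,0,0]},{"translation": [0,0,0],"delta_rot": [0,0,0]}]'

```text
clock: 15.08
eef_pos: [621.5, 79.0, 222.5]
orientation: [-0.0, 0.778, 0.628, -0.0]
wrist_force: [2.8, 0.4, 3.0]
finger_gap: 14.1
```

```bash
python3 -c "
from h import *
rep()"
```

```text
t 15.07 p [621.5   79.03 222.48] yawx 77.8 tz [-1.e-04 -0.e+00 -1.e+00] F [2.83 0.43 3.04] T [ 0.023 -0.471  0.01 ] gap 14.14 q6 0.337
```

Request:
apply_moves --increments '[{"translation": [0,0,-0.0005],"delta_rot": [0,0,0]},{"translation": [0,0,-0.0005],"delta_rot": [0,0,0]},{"translation": [0,0,0],"delta_rot": [0,0,0]},{"translation": [0,0,0],"delta_rot": [0,0,0]}]'

```text
clock: 15.58
eef_pos: [621.4, 79.0, 223.5]
orientation: [-0.0, 0.778, 0.628, -0.0]
wrist_force: [2.0, 0.9, 2.2]
finger_gap: 13.8
```

```bash
python3 -c "
from h import *
rep()"
```

```text
t 15.57 p [621.44  79.04 223.52] yawx 77.8 tz [-2.e-04 -0.e+00 -1.e+00] F [1.97 0.92 2.2 ] T [ 0.021 -0.384 -0.008] gap 13.8 q6 0.337
```

It is in the groove at locked height, so I release.

Request:
apply_moves --increments '[{"translation": [0,0,0],"delta_rot": [0,0,0]},{"translation": [0,0,0],"delta_rot": [0,0,0]},{"translation": [0,0,0],"delta_rot": [0,0,0]},{"translation": [0,0,0],"delta_rot": [0,0,0]},{"translation": [0,0,0],"delta_rot": [0,0,0]},{"translation": [0,0,0],"delta_rot": [0,0,0]}]' --grip 0.05

```text
clock: 16.32
eef_pos: [621.5, 79.0, 223.6]
orientation: [0.0, 0.778, 0.628, 0.0]
wrist_force: [0.7, 0.3, -0.2]
finger_gap: 50.0
```

```bash
python3 -c "
from h import *
rep();grab('wrist','wrist5')"
```

```text
t 16.32 p [621.54  79.01 223.62] yawx 77.79 tz [ 0.  0. -1.] F [ 0.67  0.3  -0.19] T [-0.02  -0.062 -0.022] gap 49.99 q6 0.337
```

View pics/wrist5.png

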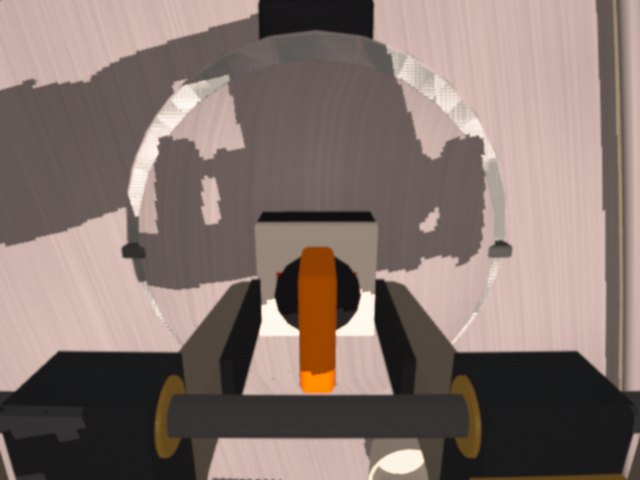

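The fingers are open and the knob stands crosswise at (318,318), unmoved. I retreat straight up and away, then check.

Request:
apply_moves --increments '[{"translation": [0,0,-0.01],"delta_rot": [0,0,0]},{"translation": [0,0,-0.02],"delta_rot": [0,0,0]},{"translation": [0,0,-0.03],"delta_rot": [0,0,0]},{"translation": [0,0,-0.04],"delta_rot": [0,0,0]},{"translation": [-0.03,0.03,-0.03],"delta_rot": [0,0,0]},{"translation": [-0.03,0.04,0],"delta_rot": [0,0,0]},{"translation": [-0.02,0.04,0],"delta_rot": [0,0,0]},{"translation": [0,0,0],"delta_rot": [0,0,0]},{"translation": [0,0,0],"delta_rot": [0,0,0]}]'

```text
clock: 17.5
eef_pos: [711.6, -22.0, 353.7]
orientation: [-0.0, 0.778, 0.628, -0.0]
wrist_force: [-0.5, 0.4, 0.2]
finger_gap: 49.9
```

```bash
python3 - <<'E'
from h import *
rep();w=grab('wrist','wrist6');e=grab('scene','scene6')
c=cv2.resize(e['image'][150:240,330:430],None,fx=4,fy=4,interpolation=cv2.INTER_CUBIC)
o=np.zeros((480,800,3),np.uint8);o[:360,:400]=c;o[:300,400:]=cv2.resize(w['image'],(400,300))
cv2.imwrite('pics/c6.png',o[:,:,::-1])
s0=load('scene0')['image']
df=(np.abs(s0.astype(int)-e['image']).max(2)>60)
for n,b in dict(bottle=(400,130,430,190),ram=(300,330,350,375),can=(320,118,365,178),dip=(155,410,240,462)).items(): x0,y0,x1,y1=b;print(n,df[y0:y1,x0:x1].sum())
# grip bar ends
hsv=cv2.cvtColor(e['image'],cv2.COLOR_RGB2HSV);m=(hsv[...,1]>180)&(hsv[...,0]<14)&(hsv[...,2]>60);m[:150]=0;m[240:]=0;m[:,:330]=0;m[:,430:]=0
ys,xs=np.nonzero(m);print(xs.min(),xs.max(),ys.min(),ys.max())
a=np.radians(77.8);u=np.array([np.cos(a),np.sin(a),0]);v=np.array([-u[1],u[0],0])
P=np.array([[622,79.5,182]+u*i*25+v*j*7+np.array([0,0,k]) for i in(-1,1) for j in(-1,1) for k in(28,66)]);q=proj(e,P);print(q.min(0),q.max(0))
E
```

```text
t 17.5 p [711.63 -22.03 353.7 ] yawx 77.79 tz [-6.e-04  4.e-04 -1.e+00] F [-0.48  0.35  0.15] T [ 0.009 -0.039  0.042] gap 49.89 q6 0.18
bottle 645
ram 0
can 20
dip 0
372 389 174 199
[370.8904889  172.43293959] [391.97926845 200.85552621]
```

View pics/c6.png

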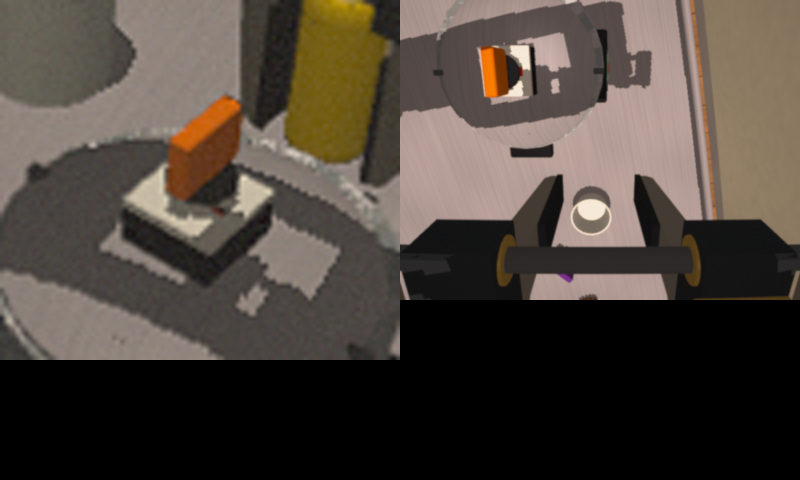

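The knob stands upright and crosswise on the white top. Its silhouette (columns 372–389, rows 174–199) matches the predicted locked pose to within about 3 px. The bottle's pixel difference comes only from the gripper fingers in front of it. I hand the job in.

```bash
python3 -c "
from h import *
print(workorder.close_job());rep()"
```

```text
the job is handed in; nothing more can be done
None
the job is handed in; nothing more can be done
```

The orange knob is back on the lid and locked crosswise, and the job was handed in at about 17.5 s. I gripped it in the stand and fed its foot through the slot without touching the edges. I pushed it about 6 mm into the spring, turned it 90°, let it rise into the groove and released it.

- **Forces:** the highest vertical force I read while pressing was about 6 N, and the wrist force was near zero after I let go. I read forces only between moves.
- **Lock:** at release the tool was at 223.5 mm; I expected 223.6 mm for the locked height. The tool had turned from -12.2° to 77.8°. The last scene picture shows the knob upright, matching the predicted locked outline to within about 3 px.
- **Not tested:** I did not pull up on the knob to prove the lock.
- **Other objects:** the ramekin and dipper areas of the picture did not change. The canister area differed by only 20 px. The bottle area did differ, because the gripper fingers were in front of it; the visible part of the bottle looks in place.
- **Disagreements:** the top and wrist cameras differed by about 1 mm on the slot position, so I used where the slot lay relative to the held knob. There was a side force of about 2–3 N while the knob rose, and it was gone after release.

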